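# Switch the ball sorter to its other bin

## Task

The seesaw gate of the ball sorter now leans towards one of its two bins. Press down the gate's raised end with a fingertip so that it rocks over its pivot and leans to the other side; then push the waiting steel ball off its ledge onto the gate with a fingertip, so that it runs by itself down that other chute into the bin there. Do not pinch, lift or carry the ball, and leave the other objects on the bench where they are.

Things in the scene. Friction and masses are not known exactly. Their poses are not given: they have to be found in the camera images.
- diverter: ball sorter, a fixed stand on a base plate 150 x 420 x 6 mm. Origin on the bench under the middle of the gate's pivot; x points the way the ball is pushed, from ledge to gate; y left along the gate, z up. Fixed chutes at y = +-100 to +-130 mm lead from the gate's ends into two bins; upright clear end guards at y = +-204 mm, 97 mm high
- gate (a joint): tilt of the gate, rad: at +0.28 (stop) the left (+y) end is raised and a ball runs to the right bin, at -0.28 (stop) the right end is raised and a ball runs to the left bin. Over-centre weight: it rests on either stop, and falls over by itself once pressed past level (0). It starts on either stop. About 2 N down on the raised tab moves it
- left_tab (a point): middle of the top of the black rubber-covered press tab at the gate's left end, on the ledge's side. Flat, 48 (x) x 55 (y) mm, open above; a lip 12 mm high stands 24 mm behind this point. About 133 mm above the bench when raised, 93 mm when down; it swings 26 mm outwards, away from the ledge, as it goes down. 72 mm along the gate from the pivot, 52 mm in front of it
- right_tab (a point): the same point on the press tab at the right (-y) end of the gate
- left_bin: green open-topped hopper bin 111 (x) x 78 (y) x 57 mm (z), fixed on the base plate at the left end; origin at the centre of its underside, 6 mm above the bench; inner floor 2 mm above it, about 94 x 64 mm, side walls 50 mm high; axes as the sorter's
- right_bin: the same kind of bin at the right end
- post_holder: bystander: black post holder, a tube 46 mm high with a thumbscrew, 44 x 32 mm; origin at the centre of its underside
- tissue_box: bystander: white and blue box of lens tissue, 50 x 72 x 28 mm; origin at the centre of its underside
- hexkey: bystander: L-shaped hex key lying flat, 24 x 74 x 4 mm; origin at the centre of its underside
- ball: the loose steel ball, polished, slippery, 30 mm diameter, about 0.11 kg; it starts in its seat on the ledge, centre 138 mm above the bench; its own frame turns as it rolls, so go by point ball_center
- ball_center (a point): centre of that ball
- ledge_seat (a point): middle of the ball's seat, a 10 mm square hole in the top of the ledge in front of the gate; 124 mm above the bench, at x = -56 mm, y = 0 of the sorter. The ledge reaches 25 mm before and behind this point, 24 mm to each side; side rails 5 mm higher, 40 mm apart. The ball takes about 1 N of level push to leave the seat
- gate_pivot (a point): the gate's pivot pin, along the sorter's x, 68 mm above the bench. The seesaw gate above it is a steel trough 190 mm long, 52 mm wide, its floor 45 mm above the pin, with a back wall 27 mm high, and on the ledge's side an opening in the middle for the ball and a press tab at each end
Mind the look-alikes: they are no part of the job. Several things have the shape of the ball; the one meant has the colours described above.

How it is judged:
On the way, in this order (a step that is already met when the one before it is completed fails the run):
1. the gate is rocked over to its other side while the ball still waits on the ledge (distance of left_tab from where it was at the start of the episode above 0.026 m and (value of joint gate above 0.22 rad or value of joint gate below -0.22 rad) and x of ball_center in the frame of diverter below -0.04 m and z of ball_center in the frame of diverter above 0.125 m), for 0.2 s.
2. the ball is pushed off the ledge onto the rocked gate (distance of left_tab from where it was at the start of the episode above 0.026 m and (value of joint gate above 0.22 rad or value of joint gate below -0.22 rad) and x of ball_center in the frame of diverter between -0.02 and 0.03 m and z of ball_center in the frame of diverter above 0.09 m), for 0.05 s.
At the end, for the whole second after the job is handed in: the gate leans to the side opposite to the one it started on (more than 0.22 rad, tab displaced by more than 26 mm) and the ball lies in the bin on that lower side, practically at rest (under 0.1 m/s) (distance of left_tab from where it was at the start of the episode above 0.026 m and (value of joint gate above 0.22 rad or value of joint gate below -0.22 rad) and ((value of joint gate above 0.22 rad and x of ball_center in the frame of right_bin between -0.05 and 0.05 m and y of ball_center in the frame of right_bin between -0.034 and 0.034 m and z of ball_center in the frame of right_bin between 0 and 0.035 m) or (value of joint gate below -0.22 rad and x of ball_center in the frame of left_bin between -0.05 and 0.05 m and y of ball_center in the frame of left_bin between -0.034 and 0.034 m and z of ball_center in the frame of left_bin between 0 and 0.035 m)) and linear speed of ball below 0.1 m/s); the robot touches nothing.
It fails at once if the ball is lifted (centre more than 150 mm above the bench) (height (world z) of ball_center above 0.15 m).
It fails at once if the ball is carried or pushed along the chute by the fingers (touched farther than 60 mm to either side of the ledge) ((y of ball_center in the frame of diverter above 0.06 m or y of ball_center in the frame of diverter below -0.06 m) and contact force between the fingers and ball above 0.5 N).
It fails at once if the post holder is moved more than 20 mm (distance of post_holder from where it was at the start of the episode above 0.02 m).
It fails at once if the tissue box is moved more than 20 mm (distance of tissue_box from where it was at the start of the episode above 0.02 m).
It fails at once if the hex key is moved more than 20 mm (distance of hexkey from where it was at the start of the episode above 0.02 m).
It also fails if it takes over 32 s, if anything falls off the work surface, if the arm or the gripper's body presses on something with over 40 N, if the wrist force passes 120 N, or if a joint passes its speed limit or range.

## Robot

A 7-joint arm with a two-finger parallel gripper is mounted at the origin on a cart in front of the work surface, level with it; the furniture and walls round the work are solid. World frame = base frame: x ahead of the robot, y to its left, z up, the work surface at z = 0. Lengths are in m, angles in rad, forces in N, time in s.
With the tool pointing down it reaches from about 0.375 to 0.925 m from the base axis. Payload 3.1 kg.
Tool frame: the origin (TCP) lies between the finger pads; the fingertips stand 19 mm ahead of it and the grasp point (between the pads) is the TCP; z points along the fingers, y is the line along which they close (so a half turn about z gives the same grasp; the last joint's range is limited). The gripper opens to 85 mm and grips with 20 to 120 N. Pads are 22 mm wide; open, the fingers measure 114 mm over their backs; the gripper's body (76 mm by 85 mm) begins 54 mm behind the grasp point. The pads swing forward as they close: fully open they stand 13 mm farther back than shut.
Start: joints at [1.222, 0.383, 0.044, 1.598, -0.018, 1.161, -0.05], TCP at [0.161, -0.63, 0.25] pointing down, gripper open.
Joint ranges: [-2.61, 2.61], [-0.41, 2.15], [-1.48, 1.57], [0, 2.5], [-1.57, 4.71], [0.05, 1.97], [-2.85, 2.85]. Speed limits (rad/s): [2.79, 2.79, 3.14, 3.14, 3.14, 3.14, 3.14].

## Interface

Orientations are given as a unit quaternion [x, y, z, w].
In Python, from bench import move_ptp, movel, move_j, move_gripper, pause, inverse_kinematics, read_camera, camera_params, MotionError, sign_off, look_for, tip_of, read_time_s, read_qpos, read_joint_vel, read_effort, read_eef_pos, read_tcp_rot, read_ft_force, read_ft_torque, read_finger_gap, read_grasp_force gives the robot as it stands. Calls block until the motion is done:
- move_ptp(position, orientation): joint-space move of the TCP to a pose.
- movel(position, orientation=None, speed=0.15): straight line of the TCP; orientation=None keeps the orientation; speed is the mean speed in m/s.
- move_j(angles): joint-space move.
- move_gripper(opening, effort=None): finger opening in m; effort is the grip in N (None keeps the last); returns when the fingers have stopped.
- pause(seconds).
- inverse_kinematics(position, orientation): joint angles nearest the present ones, or None.
- read_camera(name): name is "scene" or "top" or "wrist"; returns the picture (384x512x3 uint8, red, green, blue); there is no depth.
- camera_params(name): a dict with "K" (3x3 intrinsics, pixels), "dist_coeffs" ([k1, k2, p1, p2, k3] as OpenCV has them; the pictures are not rectified), "camera_from_world" (4x4, takes a point from world to camera coordinates). Camera axes: x right, y down, z forward; pixel columns grow to the right and rows downward; lengths in m; the calibration is good to about 2 mm. A picture is of the moment at which its call begins: read the wrist's pose just before it. camera_params takes no time and is no camera call; for the wrist camera it gives the pose at the moment of the call.
A pose or a line that the arm cannot do raises MotionError and nothing moves.
- sign_off(): hands the job in; it is judged then, once.
Trained networks look in the newest picture that a camera, given by its name, has taken for a name from the list of things; names that differ only in an ending like _2 or _b are one class to them, and where a whole thing is asked for, a point or a joint stands for the part that bears it (a point fixed in the world has none). Each returns a list of dicts, best first, with "confidence" (0 to 1); they miss things now and then, are a little off and sometimes report something else, mostly with a low value. They report only what shows in the picture. A call takes as long as a camera call. They do not tell look-alikes from the thing itself.
- look_for(camera, name): "at" ([column, row] in pixels, amid what is visible of it).
- tip_of(camera, name): "at" ([column, row] in pixels: a listed point, or the origin of a listed thing).
Readings, each from a call of its own:
- read_time_s(): time.
- read_qpos(): joint angles.
- read_joint_vel(): joint speeds.
- read_effort(): joint torques, N m.
- read_eef_pos(): TCP position.
- read_tcp_rot(): TCP orientation.
- read_ft_force(): force on the tool from outside, world axes, zero at the start.
- read_ft_torque(): the same for the moment, N m.
- read_finger_gap(): finger opening in m.
- read_grasp_force(): force on a finger pad.
Only numpy, scipy, OpenCV 4.12 (cv2) and the standard library are available. Lean on these libraries where they do the work, as an engineer would, in place of code of your own. Each camera call takes 0.05 s, during which the arm holds its last target. There are 200 camera calls.

## Working session

There is one attempt and no reset: what is moved stays moved. The work goes in short steps, each a Python script; the robot and the scene stay as the last script left them, time stands still between calls to the robot, and variables do not carry over. Pictures are saved under pics/ and viewed, at most 10 in all, crops included, and the job is handed in when it is done.

```bash
mkdir -p pics; ls; cat > h.py <<'E'
from bench import *
import numpy as np, cv2
def ray(cam,px,P=None):
    P=P or camera_params(cam);K=np.array(P["K"]);T=np.array(P["camera_from_world"])
    u=cv2.undistortPoints(np.array([[px]],float),K,np.array(P["dist_coeffs"],float))[0,0]
    d=T[:3,:3].T@np.array([u[0],u[1],1]);o=-T[:3,:3].T@T[:3,3];return o,d
def atz(cam,px,z,P=None):
    o,d=ray(cam,px,P);return o+d*(z-o[2])/d[2]
def proj(cam,p):
    P=camera_params(cam);T=np.array(P["camera_from_world"])
    return cv2.projectPoints(np.array([p],float),cv2.Rodrigues(T[:3,:3])[0],T[:3,3],np.array(P["K"]),np.array(P["dist_coeffs"],float))[0][0,0]
E
python3 - <<'E'
from h import *
for c in ("scene","top"):
    im=read_camera(c);cv2.imwrite(f"pics/{c}0.png",im[...,::-1])
    for n in ("ball_center","ledge_seat","left_tab","right_tab","gate_pivot","diverter","left_bin","right_bin","post_holder","tissue_box","hexkey"):
        print(c,n,[(np.round(r["at"]).tolist(),round(r["confidence"],2)) for r in tip_of(c,n)[:4]])
print(read_time_s(),read_tcp_rot())
E
```

```text
pics
scene ball_center [([202.0, 321.0], 0.55), ([280.0, 200.0], 0.45), ([326.0, 186.0], 0.45), ([243.0, 190.0], 0.44)]
scene ledge_seat []
scene left_tab [([291.0, 237.0], 0.64)]
scene right_tab [([269.0, 180.0], 0.85)]
scene gate_pivot [([256.0, 222.0], 0.59)]
scene diverter [([256.0, 245.0], 0.57), ([194.0, 207.0], 0.16)]
scene left_bin [([278.0, 296.0], 0.73), ([281.0, 195.0], 0.23)]
scene right_bin [([243.0, 192.0], 0.9)]
scene post_holder [([342.0, 176.0], 0.45)]
scene tissue_box [([195.0, 206.0], 0.56)]
scene hexkey [([196.0, 231.0], 0.64)]
top ball_center [([332.0, 220.0], 0.61), ([138.0, 216.0], 0.51), ([249.0, 210.0], 0.48)]
top ledge_seat [([252.0, 218.0], 0.68)]
top left_tab [([221.0, 243.0], 0.71)]
top right_tab [([263.0, 194.0], 0.96), ([245.0, 212.0], 0.4)]
top gate_pivot [([230.0, 201.0], 0.63)]
top diverter [([232.0, 205.0], 0.59), ([238.0, 121.0], 0.18)]
top left_bin [([187.0, 252.0], 0.6)]
top right_bin [([273.0, 154.0], 0.67)]
top post_holder [([362.0, 227.0], 0.51)]
top tissue_box [([238.0, 124.0], 0.56)]
top hexkey [([274.0, 154.0], 0.66), ([210.0, 148.0], 0.57)]
1.2 [ 9.92147245e-01  1.25075357e-01  1.36789289e-05 -1.40170915e-05]
```

```bash
python3 - <<'E'
import cv2
a=cv2.imread("pics/scene0.png")[130:380,130:400];b=cv2.imread("pics/top0.png")[90:290,110:390]
cv2.imwrite("pics/a.png",cv2.resize(a,None,fx=2.4,fy=2.4,interpolation=2));cv2.imwrite("pics/b.png",cv2.resize(b,None,fx=2.8,fy=2.8,interpolation=2))
E
```

```text
(no output)
```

View pics/a.png

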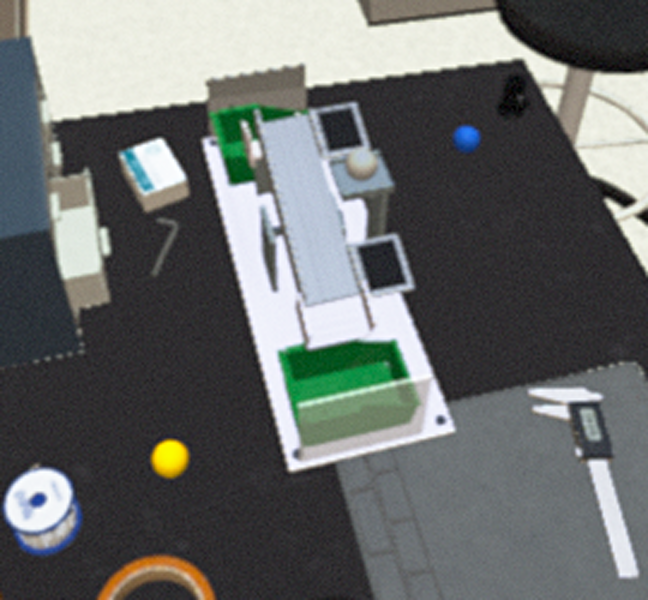

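View pics/b.png

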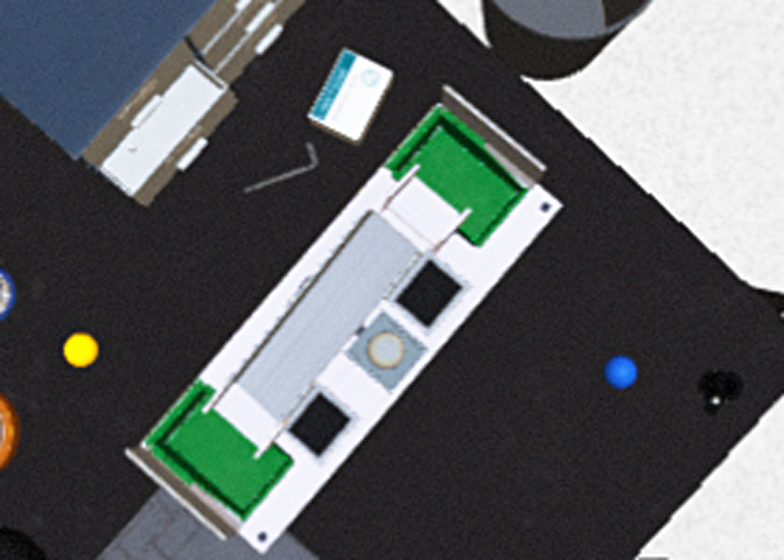

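The steel ball sits on the ledge at scene (280,198) and top (248,215). The yellow ball at top (139,215) and the blue one at (332,222) are look-alikes. The left end of the sorter is at the lower left of the top picture. Next I triangulate the tabs to see which one is raised.

```bash
python3 - <<'E'
from h import *
def tri(a,b):
    o1,d1=ray("scene",a);o2,d2=ray("top",b)
    A=np.stack([d1,-d2],1);s=np.linalg.lstsq(A,o2-o1,rcond=None)[0]
    p,q=o1+s[0]*d1,o2+s[1]*d2
    return (p+q)/2,np.linalg.norm(p-q)
for n,a,b in [("ball",(280.4,198.3),(248,215)),("Ltab",(291,240),(224.5,241)),("Rtab",(271,184),(263.5,194)),("Ltab_net",(291,237),(221,243)),("Rtab_net",(269,180),(263,194))]:
    p,e=tri(a,b);print(n,p.round(4),e.round(4))
print("ball top",atz("top",(248,215),.138),"scene",atz("scene",(280.4,198.3),.138))
# base plate bolts in top (crop 262,537) (545,207), z=.006; plate corners
c=lambda u,v:(110+u/2.8,90+v/2.8)
A=atz("top",c(262,537),.006);B=atz("top",c(545,207),.006);print("bolts",A,B,np.linalg.norm(A-B))
A=atz("top",c(265,551),.006);B=atz("top",c(562,206),.006);print("corners",A,B,np.linalg.norm(A-B))
y=(A-B)[:2]/np.linalg.norm((A-B)[:2]);x=np.array([y[1],-y[0]]);print("x",x,"y",y,"orig",(A+B)[:2]/2+.075*x)
for z in (.093,.133): print(z,"L",atz("top",(224.5,241),z),"R",atz("top",(263.5,194),z))
print(camera_params("top")["camera_from_world"])
E
```

```text
ball [0.4664 0.2364 0.1363] 0.0018
Ltab [0.4067 0.2928 0.0898] 0.0037
Rtab [0.5133 0.2003 0.1272] 0.0016
Ltab_net [0.4033 0.2995 0.109 ] 0.0023
Rtab_net [0.5145 0.2029 0.1407] 0.007
ball top [0.46556958 0.2359373  0.138     ] scene [0.46645051 0.23818566 0.138     ]
bolts [0.30537722 0.355782   0.006     ] [0.59920076 0.08988947 0.006     ] 0.39627150920578275
corners [0.29283909 0.35327349 0.006     ] [0.59970724 0.07418191 0.006     ] 0.41480136357633957
x [0.67283188 0.73979542] y [-0.73979542  0.67283188] orig [0.49673556 0.26921235]
0.093 L [0.40842915 0.29328382 0.093     ] R [0.51583894 0.19951709 0.093     ]
0.133 L [0.40921233 0.28985169 0.133     ] R [0.51204619 0.20007966 0.133     ]
[[-0.02504218 -0.99949174 -0.0197269   0.24365887]
 [-0.99474908  0.02687243 -0.09875292  0.52075917]
 [ 0.09923284  0.01715033 -0.99491643  0.98066256]
 [ 0.          0.          0.          1.        ]]
```

Right tab is raised (z about 0.13) and left is down (about 0.09), so the gate is at -0.28 and the ball must end in the right bin. The sorter pose agrees across the ball, the tabs and the plate. I hover above the right tab with the gripper shut and check with the wrist camera.

```bash
cat >> h.py <<'E'
from scipy.spatial.transform import Rotation as Ro
Y=np.array([-.7415,.671,0]);Y/=np.linalg.norm(Y);X=np.array([Y[1],-Y[0],0]);O=np.array([.5035,.2778,0])
def S(x,y,ztip): return O+X*x+Y*y+np.array([0,0,ztip+.019])   # sorter coords of fingertip -> TCP
def quats():
    z=np.array([0,0,-1.]); out=[]
    for s in (1,-1): out.append(Ro.from_matrix(np.stack([s*X,np.cross(z,s*X),z],1)).as_quat())
    return out
E
python3 - <<'E'
from h import *
print(read_time_s())
q=None
for k in quats():
    s=[inverse_kinematics(S(*p),k) for p in [(-.052,-.058,.2),(-.052,-.08,.1),(-.1,0,.132),(-.036,0,.132)]]
    print([None if j is None else np.round(j,2).tolist() for j in s])
    if q is None and all(j is not None for j in s): q=k
if q is not None:
    np.save("q.npy",q); move_gripper(0.0,20); print(read_time_s())
    move_ptp(S(-.08,-.06,.24),q); print(read_time_s(),read_eef_pos(),read_ft_force())
    P=camera_params("wrist");im=read_camera("wrist");cv2.imwrite("pics/w1.png",im[...,::-1])
    for n,z in (("ball_center",.138),("right_tab",.132),("left_tab",.093),("gate_pivot",.068)):
        for r in tip_of("wrist",n)[:2]:
            d=atz("wrist",r["at"],z,P)-O;print(n,np.round(r["at"]),round(r["confidence"],2),"sorter",(d@X).round(4),(d@Y).round(4))
    print(read_time_s())
E
```

```text
1.2
[[0.38, 0.39, -0.98, 1.84, 0.36, 1.11, -1.47], [0.32, 0.54, -0.89, 1.89, 0.51, 0.96, -1.55], [0.28, 0.31, -0.89, 2.05, 0.31, 0.92, -1.51], [0.03, 0.38, -0.69, 1.92, 0.3, 0.95, -1.53]]
[[0.54, 0.52, -1.24, 1.83, 0.54, 1.18, 1.53], [0.54, 0.77, -1.25, 1.88, 0.82, 1.13, 1.38], [0.54, 0.48, -1.23, 2.04, 0.54, 1.0, 1.44], [0.42, 0.65, -1.24, 1.91, 0.69, 1.11, 1.31]]
1.9667
5.0333 [0.49485203 0.1770599  0.25883245] [-0.03877819  0.46523359 -0.08357836]
ball_center [299. 262.] 0.84 sorter -0.1523 -0.1048
ball_center [189. 166.] 0.73 sorter -0.0535 -0.002
right_tab [255. 165.] 0.76 sorter -0.0541 -0.061
left_tab [123. 156.] 0.95 sorter -0.0519 0.0793
5.2833
```

View pics/w1.png

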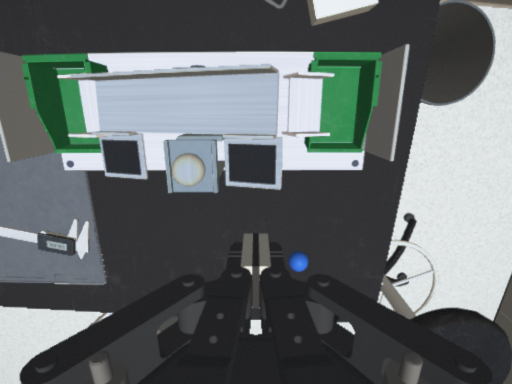

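Wrist view: ball at (189,170), raised right tab at (255,162), left tab at (123,156), blue look-alike at (299,262). All agree with the model within 3 mm. Pressing the right tab now.

```bash
python3 - <<'E'
from h import *
q=np.load("q.npy")
move_ptp(S(-.053,-.062,.150),q)
for y,z in ((-.066,.125),(-.072,.112),(-.077,.101)):
    movel(S(-.053,y,z),q,speed=.08); print(z,read_ft_force().round(2) if hasattr(read_ft_force(),'round') else read_ft_force())
movel(S(-.053,-.077,.16),q,speed=.15)
movel(S(-.105,-.05,.20),q,speed=.2)
P=camera_params("wrist");im=read_camera("wrist");cv2.imwrite("pics/w2.png",im[...,::-1])
for n,z in (("ball_center",.138),("right_tab",.093),("left_tab",.132)):
    for r in tip_of("wrist",n)[:2]:
        d=atz("wrist",r["at"],z,P)-O;print(n,np.round(r["at"]),round(r["confidence"],2),"sorter",(d@X).round(4),(d@Y).round(4))
print(read_time_s(),read_ft_force())
E
```

```text
0.125 [-0.37 -0.35 -0.01]
0.112 [-0.04  0.19 -0.02]
0.101 [0.93 0.29 0.64]
ball_center [186. 146.] 0.62 sorter -0.0556 -0.0002
ball_center [310. 260.] 0.55 sorter -0.151 -0.0969
right_tab [290. 135.] 0.7 sorter -0.0522 -0.0821
left_tab [114. 140.] 0.67 sorter -0.0522 0.0558
8.0917 [-0.39986461 -0.17410332 -0.49042213]
```

View pics/w2.png

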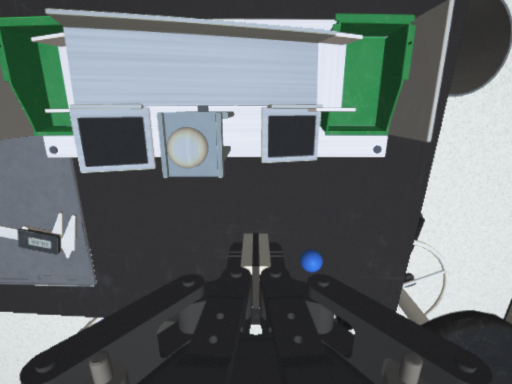

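The gate has rocked over: the left tab is now raised at y=+0.056, the right is down at -0.082, and the ball is still seated at (186,147). Now the push.

```bash
python3 - <<'E'
from h import *
q=np.load("q.npy")
movel(S(-.108,-.0005,.18),q,speed=.2)
movel(S(-.108,-.0005,.132),q,speed=.15)
movel(S(-.037,-.0005,.132),q,speed=.09); print(read_ft_force(),read_time_s())
movel(S(-.110,-.0005,.140),q,speed=.2)
movel(S(-.115,-.0005,.22),q,speed=.2)
P=camera_params("wrist");im=read_camera("wrist");cv2.imwrite("pics/w3.png",im[...,::-1])
for r in tip_of("wrist","ball_center")[:3]:
    for z in (.138,.023):
        d=atz("wrist",r["at"],z,P)-O;print(np.round(r["at"]),round(r["confidence"],2),z,(d@X).round(4),(d@Y).round(4))
print(read_time_s())
E
```

```text
[-0.08822995 -1.32644977  1.11593964] 9.9167
[406.  64.] 0.87 0.138 -0.0063 -0.1149
[406.  64.] 0.87 0.023 0.0106 -0.1731
11.0833
```

View pics/w3.png

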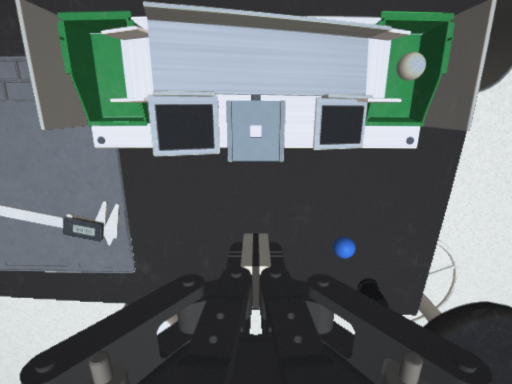

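The ball is at (411,66), in the right bin. The seat at (256,131) is empty, and the gate still leans right. I let the ball settle, confirm it is still, and hand in.

```bash
python3 - <<'E'
from h import *
for i in range(5):
    pause(1.0); P=camera_params("wrist");read_camera("wrist")
    out=[]
    for r in tip_of("wrist","ball_center"):
        d=atz("wrist",r["at"],.023,P)-O;out.append(((d@X).round(4),(d@Y).round(4),round(r["confidence"],2)))
    print(out)
    if i and out and prev and np.hypot(out[0][0]-prev[0][0],out[0][1]-prev[0][1])<.003: break
    prev=out
print([(np.round(r["at"]),r["confidence"]) for r in tip_of("wrist","left_tab")],read_time_s())
print(sign_off())
E
```

```text
[(np.float64(0.0076), np.float64(-0.1729), 0.93), (np.float64(-0.222), np.float64(-0.1221), 0.58)]
[(np.float64(-0.2226), np.float64(-0.1236), 0.64), (np.float64(0.0084), np.float64(-0.1713), 0.56)]
[(np.float64(-0.2209), np.float64(-0.1229), 0.82), (np.float64(0.0114), np.float64(-0.1771), 0.65)]
[(array([186., 126.]), 0.64)] 14.4333
the job is handed in; nothing more can be done
None
```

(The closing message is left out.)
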